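Open the push-and-turn solvent bottle at the optician's bench

ROBOT

A 7-joint arm with a two-finger parallel gripper is mounted at the origin on the work surface. World frame = base frame: x ahead of the robot, y to its left, z up, the work surface at z = 0. Lengths are in m, angles in degrees, forces in N, time in s.
With the tool pointing down it reaches from about 0.425 to 0.875 m from the base axis. Payload 8.4 kg.
Tool frame: the origin (TCP) lies midway between the tips of the shut fingers; the grasp point (between the pads) lies 19 mm behind it (env.hold_point_z is the z of the grasp point in the tool frame, in m); z points along the fingers, y is the line along which they close (so a half turn about z gives the same grasp; the last joint's range is limited). The gripper opens to 85 mm and grips with 20 to 120 N. Pads are 22 mm wide; open, the fingers measure 114 mm over their backs; the gripper's body (76 mm by 85 mm) begins 54 mm behind the grasp point. The pads swing forward as they close: fully open they stand 13 mm farther back than shut.
Start: joints at [70.978, 19.091, 2.286, 83.961, -0.768, 76.965, -3.352], TCP at [0.15, -0.632, 0.231] pointing down, gripper open.
Joint ranges: [-147.57, 147.57], [-21.85, 119.76], [-74.77, 79.35], [14.55, 137.4], [-85.83, 265.84], [4.83, 119.75], [-152.11, 152.11]. Speed limits (degrees/s): [127.2, 127.2, 159.86, 159.86, 180, 180, 180].

INTERFACE

Orientations are given as a 3x3 rotation matrix whose columns are the frame's x, y, z axes.
In Python, from rig import env gives the robot as it stands. The module is installed in compiled form; this text tells all that it offers.
- The arm moves only by the tool carry_out, never from a script. Its argument "motion" is a list of rows, each a list of 7 numbers: the closure, from 0 (fully open) to 1 (shut), then the shift along the tool's x, y, z normalised to -1 to 1, where 1 is 0.15 m, then the turn, a rotation vector about the tool's x, y, z normalised to -1 to 1, where 1 is 360 degrees. A call has 1 to 5 rows; each row shifts and turns the commanded pose from where the row before left it, along the tool's axes as they then stand; what a row does not reach is not made up. A row lasts 1/12 s, in which the tool goes at most 41.7 mm and 7.16 degrees, less where a joint would pass 70% of its speed; a pose out of reach is approached as far as the arm can. A call with a number of a shift or a turn outside -1 to 1 is refused whole. A call with a gripper value outside its range is refused whole. The fingers move at their own pace and stop on an object; "newtons" is the grip in N (left out, the last holds). Time passes only in rows, so rows that do not move let the fingers close. It gives the time, the measured TCP pose, the force, the opening and the grip force at its end, in the units of the state.
- env.get_obs(): the state, without advancing time (a new reading comes with each control period).
- env.grab_frame(name): name is "scene" or "side" or "wrist"; returns a dict with "color" (400x640x3 uint8, red, green, blue), "depth" (400x640 float32, m along the optical axis (not along the pixel's ray), 0 where there is no reading), "camera_matrix" (3x3 intrinsics, pixels), "rvec" (rotation vector, rad) and "tvec" (3), from world to camera coordinates, as OpenCV has them. Camera axes: x right, y down, z forward; pixel columns grow to the right and rows downward; lengths in m; the calibration is good to about 2 mm. A picture is of the moment at which its call begins.
- env.hand_in(): hands the job in; it is judged then, once.
Trained networks look in a picture, given as the dict that the camera call returned (one of the last four; its "shot" number tells which), for a name from the list of things; names that differ only in an ending like _2 or _b are one class to them, and where a whole thing is asked for, a point or a joint stands for the part that bears it (a point fixed in the world has none). Each returns a list of dicts, best first, with "score" (0 to 1); they miss things now and then, are a little off and sometimes report something else, mostly with a low value. They report only what shows in the picture. A call takes as long as a camera call. They do not tell look-alikes from the thing itself.
- env.boxes_of(target, picture): "extent" ([left, top, right, bottom] in pixels, round what is visible of it).
- env.tip_of(target, picture): "centre" ([column, row] in pixels: a listed point, or the origin of a listed thing).
The state is a dict: "t": time; "joint_pos": joint angles; "qd": joint speeds; "effort": joint torques, N m; "ee_pos": TCP position; "tcp_rot": TCP orientation; "force": force on the tool from outside, world axes, zero at the start; "torque": the same for the moment, N m; "gripper_width": finger opening in m; "grasp_force": force on a finger pad.
Only numpy, scipy, OpenCV 4.12 (cv2) and the standard library are available. Lean on these libraries where they do the work, as an engineer would, in place of code of your own. Each camera call takes 0.05 s, during which the arm holds its last target. There are 200 camera calls.

TASK

Open the amber solvent bottle for the next wipe: grip its white safety cap, press it down and, keeping it down, twist it anticlockwise until it comes free, then lift it straight off, leaving the bottle standing in its bench stand. Finish while still holding the cap upright and still in the gripper, straight above the open mouth with about a hand's width (8 to 10 cm) of air between them; do not put it down or let go. Leave the pliers, the spray bottle and the spectacles where they are.

Things in the scene. Friction and masses are not known exactly. Their poses are not given: they have to be found in the camera images.
- cap_center (a point): Centre of the white ribbed safety cap, on its axis and half-way up (z up). Cap: 48 mm diameter, 26 mm tall, 25 g; three orange arrows on its flat top point anticlockwise, the way to open. Free air around it: the bottle's shoulder lies at least 15 mm below the cap's lower edge. Its x axis is parallel to the mouth's x axis when locked.
- mouth (a point): Centre of the rim of the bottle's mouth, on the bottle's axis (z up); at the start hidden inside the cap, 1.5 mm above the cap's centre. The neck is 33 mm in diameter, with three bayonet hooks reaching out to 41 mm.
- bottle: The amber-brown square bottle with blank label, 62 mm square, mouth 136.5 mm above its foot, about 0.32 kg; origin at the centre of its underside, z up, x and y square to its sides. It stands loose in the stand's pocket, which keeps it from turning but for about 4 degrees of play.
- cap: The same cap; origin at the centre of its open lower edge, z up. Loose part on a bayonet; locked, it neither turns nor lifts off. Pressing it down against its inner spring starts at 5 N; 3 mm down (10 N) it unlocks, 4.5 mm is the bottom. Kept down and turned anticlockwise (from above) it is free from 35 degrees on and meets stops near 90: aim for 60, then lift straight off.
- stand: bench stand screwed to the worktop: dark plate 92 mm square and 6 mm thick with an aluminium pocket, 73 mm square outside, 65 mm inside, 36 mm high in all. Origin at the centre of its underside; the bottle's foot rests 6 mm above it. Fixed.
- tray: white divided tray of nose pads and screws, 130 x 90 x 24 mm, fixed; origin under its centre.
- pliers_mid (a point): middle of the steel optician's pliers that lie flat on the mat, 130 mm long, 10 mm thick: leave alone.
- spray_mid (a point): a point 60 mm up the axis of the purple lens-spray bottle with white pump head, 44 mm in diameter, 128 mm tall: leave alone.
- glasses_mid (a point): middle of the black spectacles that stand on their rims with open temples, 138 x 145 x 42 mm, this point 20 mm above the mat: leave alone.
There are look-alikes about, which are no part of the job. Leave any pink or yellow look-alike of the bottle alone.

How it is judged (in metres and radians):
On the way, in this order (a step that is already met when the one before it is completed fails the run):
1. the cap is pressed down at least 2.5 mm against its spring, still over the neck (z of cap_center in the frame of mouth below -0.004 m and horizontal distance between cap_center and mouth below 0.004 m), for 0.05 s.
2. the cap, still on the neck, has been turned on the bottle by more than 30 degrees (angle between the x axis of cap_center and the x axis of mouth, either way round above 0.524 rad and z of cap_center in the frame of mouth below 0.006 m and horizontal distance between cap_center and mouth below 0.004 m), for 0.05 s.
At the end, for the whole second after the job is handed in: Cap gripped, still, upright within 15 deg, its centre 60 to 160 mm above the mouth and within 25 mm of its axis, clear of the bottle; bottle within 3 mm of its pocket floor, 6 mm of centre and 3 deg of upright; pliers, spray bottle and spectacles within 20 mm of where they were (z of cap_center in the frame of mouth between 0.06 and 0.16 m and horizontal distance between cap_center and mouth below 0.025 m and angle between cap_center's own z axis and vertical below 0.26 rad and linear speed of cap below 0.02 m/s and contact force between the fingers and cap above 2 N and contact force between cap and bottle below 0.2 N and z of bottle in the frame of stand below 0.009 m and horizontal distance between bottle and stand below 0.006 m and angle between bottle's own z axis and vertical below 0.05 rad and distance of each of pliers_mid, spray_mid, glasses_mid from where it was at the start of the episode below 0.02 m); the arm keeps its last pose, push and grip.
It fails at once if the bottle is pulled out of its stand (raised more than 15 mm) (z of bottle in the frame of stand above 0.021 m).
It fails at once if the pliers, the spray bottle or the spectacles are knocked away (more than 20 mm) (distance of any of pliers_mid, spray_mid, glasses_mid from where it was at the start of the episode above 0.02 m).
It also fails if it takes over 35 s, if anything falls off the work surface, if the arm or the gripper's body presses on something with over 40 N, if the wrist force passes 120 N, or if a joint passes its speed limit or range.

## Working session

There is one attempt and no reset: what is moved stays moved. The work goes in short steps, Python scripts to look and compute and a tool call to move; the robot and the scene stay as the last step left them, time stands still between calls to the robot, and variables do not carry over. Pictures are saved under pics/ and viewed, at most 10 in all, crops included, and the job is handed in when it is done.

Besides the shell and the picture viewer there is one more tool, called by a JSON object that holds its "name" and its "arguments", one argument or row to a line. carry_out: Moves the arm, as the interface text tells. Scaled input: -1 to 1 covers 0.15 m each way for a shift and 360 degrees each way for a turn. Its arguments: {"type":"object","properties":{"motion":{"type":"array","items":{"type":"array","items":{"type":"number"}}},"newtons":{"type":"number"}},"required":["motion"]}

```bash
mkdir -p pics; cat > h.py <<'E'
import numpy as np, cv2
from rig import env
def world(p,u,v,z=None,r=2):
    K=p["camera_matrix"];R=cv2.Rodrigues(np.array(p["rvec"],float))[0];t=np.array(p["tvec"],float).ravel()
    ray=np.linalg.inv(K)@[u,v,1]
    if z is None:
        d=p["depth"][int(v)-r:int(v)+r+1,int(u)-r:int(u)+r+1];d=d[d>0];s=np.median(d) if d.size else np.nan
    else:
        c=-R.T@t;w=R.T@ray;s=(z-c[2])/w[2]
    return R.T@(ray*s-t)
def save(p,n): cv2.imwrite("pics/"+n,p["color"][:,:,::-1])
E
python3 - <<'E'
from h import *
o=env.get_obs();print(o,env.hold_point_z)
for n in("scene","side","wrist"):
    p=env.grab_frame(n);save(p,n+"1.png")
    for t in("cap_center","bottle","stand","spray_mid","pliers_mid","glasses_mid","tray"):
        for d in env.tip_of(t,p)[:3]:
            print(n,t,round(d["score"],2),np.round(d["centre"]),np.round(world(p,*d["centre"]),3))
    print([ (round(b["score"],2),np.round(b["extent"])) for b in env.boxes_of("cap",p)[:4]])
E
```

```text
{'t': 0.0, 'joint_pos': array([70.978498  , 19.13235623,  2.2849584 , 84.01325239, -0.76650046,
       76.96422555, -3.3504609 ]), 'qd': array([-0.05382942, -0.00105055,  0.07567017,  0.00767397,  0.00246383,
        0.01084835,  0.02374751]), 'effort': array([ 5.54183225e-05, -6.58546257e+01,  1.36558536e+00, -4.05561697e+01,
        1.67032803e-02,  1.26376678e-02,  1.85062675e-05]), 'ee_pos': array([ 0.14980153, -0.63202371,  0.23039588]), 'tcp_rot': array([[ 9.73025904e-01,  2.30695315e-01, -5.11874680e-04],
       [ 2.30695843e-01, -9.73024647e-01,  1.56995833e-03],
       [-1.35884649e-04, -1.64569748e-03, -9.99998637e-01]]), 'force': array([-0.43978814,  0.6894493 , -0.40877017]), 'torque': array([ 0.01168332,  0.00219526, -0.0174446 ]), 'grasp_force': 0.0, 'gripper_width': 0.08540937681780537} -0.0187
scene cap_center 0.75 [363. 171.] [0.603 0.102 0.151]
scene bottle 0.9 [337. 174.] [0.506 0.058 0.05 ]
scene bottle 0.79 [372. 166.] [0.59  0.13  0.151]
scene bottle 0.63 [317. 234.] [ 0.715 -0.049  0.067]
scene stand 0.69 [264. 192.] [ 0.489 -0.159  0.008]
scene stand 0.59 [363. 202.] [0.629 0.1   0.052]
scene spray_mid 0.93 [451. 160.] [0.552 0.386 0.075]
scene spray_mid 0.37 [363. 204.] [0.631 0.101 0.047]
scene pliers_mid 0.85 [386. 246.] [0.754 0.132 0.006]
scene tray 0.65 [265. 196.] [ 0.51  -0.159  0.014]
[(0.65, array([356., 162., 372., 180.]))]
side cap_center 0.93 [290. 218.] [0.592 0.115 0.152]
side bottle 0.83 [307. 206.] [ 0.651 -0.013  0.042]
side bottle 0.78 [344. 268.] [0.445 0.083 0.03 ]
side bottle 0.76 [294. 252.] [0.574 0.131 0.041]
side stand 0.71 [291. 253.] [0.577 0.141 0.046]
side spray_mid 0.97 [225. 336.] [0.526 0.403 0.086]
side pliers_mid 0.79 [241. 228.] [ 0.77   0.141 -0.002]
side pliers_mid 0.35 [287. 224.] [0.588 0.132 0.148]
side glasses_mid 0.59 [424. 162.] [ 0.492 -0.444 -0.003]
side tray 0.8 [376. 210.] [ 0.5   -0.155  0.004]
[(0.64, array([280., 208., 297., 234.]))]
[]
```

View pics/scene1.png

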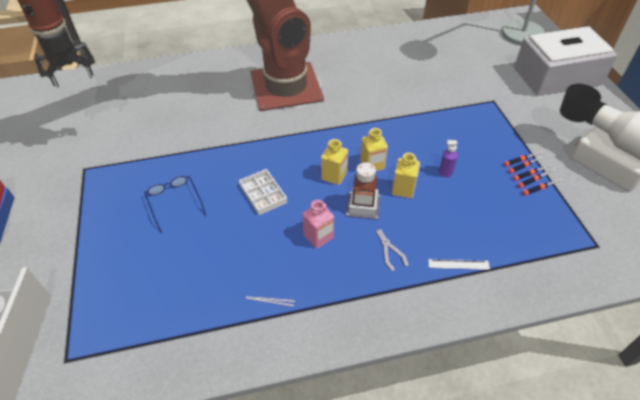

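View pics/side1.png

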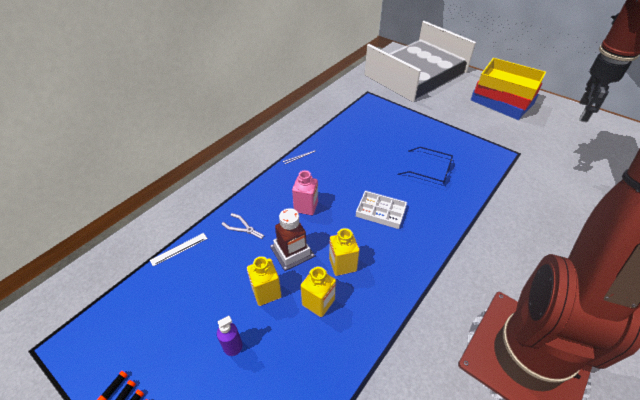

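The only amber bottle with a white cap is at scene (364,172), side (289,217). The yellow ones at scene (335,162), (374,150) and (406,175) and the pink one at (318,222) are look-alikes, all uncapped. I'll confirm with a close-up from the wrist camera once I'm above it.

{"name": "carry_out", "arguments": {
  "motion": [
    [0, 0.18, -0.19, -0.03, 0, 0, 0],
    [0, 0.18, -0.19, -0.03, 0, 0, 0],
    [0, 0.18, -0.19, -0.03, 0, 0, 0],
    [0, 0.18, -0.19, -0.03, 0, 0, 0],
    [0, 0.18, -0.19, -0.03, 0, 0, 0]
  ]
}}

```text
t: 1.77
ee_pos: [0.249, -0.4609, 0.2541]
tcp_rot: [[0.973, 0.23, -0.0], [0.23, -0.973, -0.0], [-0.0, 0.0, -1.0]]
force: [1.1, 0.1, -0.6]
gripper_width: 0.085
grasp_force: 0.0
```

{"name": "carry_out", "arguments": {
  "motion": [
    [0, 0.18, -0.19, -0.03, 0, 0, 0],
    [0, 0.18, -0.19, -0.03, 0, 0, 0],
    [0, 0.18, -0.19, -0.03, 0, 0, 0],
    [0, 0.18, -0.19, -0.03, 0, 0, 0],
    [0, 0.18, -0.19, -0.03, 0, 0, 0]
  ]
}}

```text
t: 2.18
ee_pos: [0.3475, -0.2911, 0.2768]
tcp_rot: [[0.973, 0.231, 0.0], [0.231, -0.973, -0.001], [0.0, 0.001, -1.0]]
force: [1.0, -0.3, 1.0]
gripper_width: 0.0856
grasp_force: 0.0
```

{"name": "carry_out", "arguments": {
  "motion": [
    [0, 0.18, -0.19, -0.03, 0, 0, 0],
    [0, 0.18, -0.19, -0.03, 0, 0, 0],
    [0, 0.18, -0.19, -0.03, 0, 0, 0],
    [0, 0.18, -0.19, -0.03, 0, 0, 0],
    [0, 0.18, -0.19, -0.03, 0, 0, 0]
  ]
}}

```text
t: 2.6
ee_pos: [0.446, -0.1212, 0.2994]
tcp_rot: [[0.973, 0.231, 0.001], [0.231, -0.973, -0.001], [0.001, 0.001, -1.0]]
force: [1.0, 0.2, -0.3]
gripper_width: 0.0854
grasp_force: 0.0
```

{"name": "carry_out", "arguments": {
  "motion": [
    [0, 0.18, -0.19, -0.03, 0, 0, 0],
    [0, 0.18, -0.19, -0.03, 0, 0, 0],
    [0, 0.18, -0.19, -0.03, 0, 0, 0],
    [0, 0.18, -0.19, -0.03, 0, 0, 0],
    [0, 0, 0, 0, 0, 0, 0]
  ]
}}

```text
t: 3.02
ee_pos: [0.5262, 0.0208, 0.3177]
tcp_rot: [[0.971, 0.239, 0.002], [0.239, -0.971, 0.004], [0.003, -0.003, -1.0]]
force: [-1.1, 0.9, -0.3]
gripper_width: 0.0856
grasp_force: 0.0
```

```bash
python3 - <<'E'
from h import *
p=env.grab_frame("wrist");save(p,"wrist2.png")
R=cv2.Rodrigues(np.array(p["rvec"],float))[0];print("cam",-R.T@np.array(p["tvec"]).ravel(),R[2])
for t in("cap_center","bottle"):
    for d in env.tip_of(t,p)[:4]: print(t,round(d["score"],2),np.round(d["centre"]),np.round(world(p,*d["centre"]),3))
o=env.get_obs();print(o["t"],o["ee_pos"],o["joint_pos"])
E
```

```text
cam [0.60162744 0.03983255 0.46037038] [-0.29893206 -0.07040221 -0.95167387]
cap_center 0.83 [231.  73.] [0.599 0.111 0.154]
bottle 0.81 [187. 175.] [0.476 0.158 0.083]
bottle 0.8 [274. 185.] [0.494 0.057 0.1  ]
bottle 0.74 [256.  79.] [0.599 0.089 0.154]
bottle 0.71 [147.  77.] [0.574 0.208 0.094]
3.1667 [0.52416615 0.01281458 0.3166476 ] [ 29.83673919   5.10925012 -38.29761022  91.84517264   3.17658189
  84.17526824 -85.29050353]
```

View pics/wrist2.png

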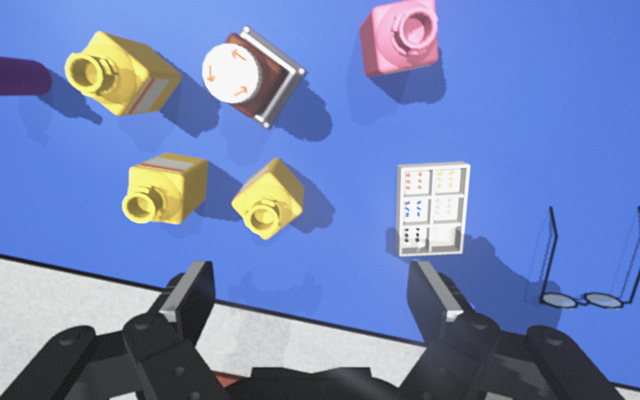

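```bash
python3 - <<'E'
from h import *
p=env.grab_frame("wrist");c=p["color"].astype(int);print(env.get_obs()["ee_pos"])
d=env.tip_of("cap_center",p)[0]["centre"];u,v=map(int,d);print(d,world(p,*d,z=.141))
R=cv2.Rodrigues(np.array(p["rvec"],float))[0];t=np.array(p["tvec"],float).ravel()
V,U=np.mgrid[:400,:640];Z=p["depth"]
P=(np.stack([U,V,np.ones_like(U)],-1)@np.linalg.inv(p["camera_matrix"]).T*Z[...,None]-t)@R
x0=world(p,*d,z=.141)[:2]
near=np.hypot(P[...,0]-x0[0],P[...,1]-x0[1])
m=(Z>0)&(abs(P[...,2]-.154)<.006)&(near<.04)
q=P[m];print("top",m.sum(),np.median(q[:,2]),cv2.minEnclosingCircle(q[:,:2].astype(np.float32)),q.mean(0))
y=(c[...,0]-c[...,2]>80)&(Z>0)&(P[...,2]>.06)&(near>.035)
n,l=cv2.connectedComponents(y.astype(np.uint8))
for i in range(1,n):
    q=P[l==i]
    if len(q)<150: continue
    a=q-np.r_[x0,0];r=np.hypot(a[:,0],a[:,1]);h=q[:,2]
    print(len(q),"zmax",np.percentile(h,99),"mean",q.mean(0),"rmin",r.min(),"rmin z>.1",r[h>.1].min() if (h>.1).any() else 0,"ang",np.degrees(np.arctan2(a[:,1],a[:,0])).mean())
k=c[max(v-70,0):v+80,u-120:u+120].astype(np.uint8)
cv2.imwrite("pics/crop.png",cv2.resize(k[:,:,::-1],None,fx=3,fy=3,interpolation=cv2.INTER_CUBIC))
E
```

```text
[0.52395701 0.01185173 0.31661236]
[220.0, 65.5] [0.60081558 0.11458323 0.141     ]
top 2644 0.15387625505280417 ((0.5981857180595398, 0.1122087761759758), 0.02443329244852066) [0.59878037 0.11210564 0.15380648]
3481 zmax 0.13738135560642142 mean [0.57038731 0.23629835 0.11103873] rmin 0.09486314766438488 rmin z>.1 0.09852055191550428 ang 104.03842412540487
2720 zmax 0.13729733122047558 mean [0.45678581 0.17982009 0.11022032] rmin 0.12959558053961673 rmin z>.1 0.13304406191428644 ang 155.54482753161497
2630 zmax 0.13740681527383006 mean [0.47340872 0.05976271 0.11153833] rmin 0.10649549103785769 rmin z>.1 0.10957395203844947 ang -156.79632789723055
```

View pics/crop.png

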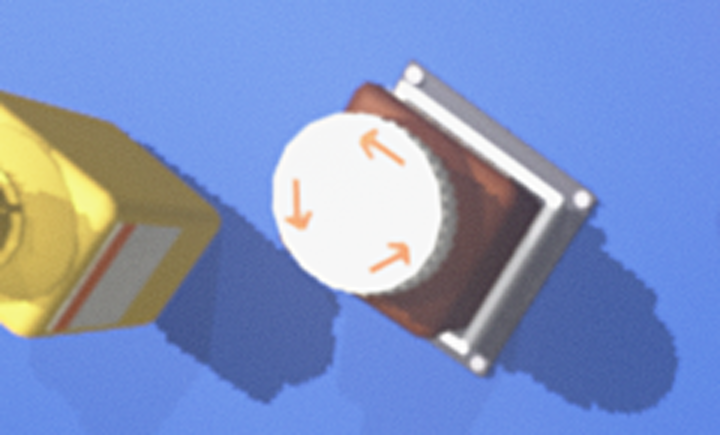

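The crop shows the white ribbed cap with three anticlockwise orange arrows at crop (357,203), sitting on the amber bottle in its stand, so this is the right one. The cap is at about (0.5985, 0.112) with its top at z 0.154. The neighbouring bottles are at least 95 mm away, so the fingers clear them.

{"name": "carry_out", "arguments": {
  "motion": [
    [0, 0.128, -0.106, 0.1, 0, 0, 0],
    [0, 0.128, -0.106, 0.1, 0, 0, 0],
    [0, 0.128, -0.106, 0.1, 0, 0, 0],
    [0, 0.128, -0.106, 0.1, 0, 0, 0],
    [0, 0.128, -0.106, 0.1, 0, 0, 0]
  ]
}}

```text
t: 3.68
ee_pos: [0.5999, 0.1112, 0.2412]
tcp_rot: [[0.974, 0.228, 0.0], [0.228, -0.974, -0.001], [0.0, 0.001, -1.0]]
force: [0.7, -0.5, 0.2]
gripper_width: 0.085
grasp_force: 0.0
```

{"name": "carry_out", "arguments": {
  "motion": [
    [0, 0, 0, 0, 0, 0, 0],
    [0, 0, 0, 0, 0, 0, 0]
  ]
}}

```text
t: 3.85
ee_pos: [0.5989, 0.1119, 0.2405]
tcp_rot: [[0.973, 0.231, -0.002], [0.231, -0.973, -0.0], [-0.002, -0.001, -1.0]]
force: [-0.0, -0.6, 0.5]
gripper_width: 0.0852
grasp_force: 0.0
```

```bash
python3 - <<'E'
from h import *
for n in("scene","side"):
    p=env.grab_frame(n)
    for d in env.tip_of("cap_center",p)[:2]: print(n,d,world(p,*d["centre"],z=.141))
o=env.get_obs();print(o["t"],o["ee_pos"],o["tcp_rot"],o["joint_pos"],o["force"])
e=np.array([.5985,.112])-o["ee_pos"][:2];print("shift xy norm",o["tcp_rot"].T@np.r_[e,0.119-o["ee_pos"][2]]/.15)
E
```

```text
scene {'centre': [363.9, 170.8], 'score': 0.74} [0.59441787 0.10765652 0.141     ]
side {'centre': [288.1, 218.6], 'score': 0.53} [0.60118934 0.11414375 0.141     ]
4.05 [0.59944834 0.11059733 0.24281878] [[ 9.73548089e-01  2.28477763e-01  1.42456612e-03]
 [ 2.28479161e-01 -9.73548379e-01 -9.08937071e-04]
 [ 1.17921213e-03  1.21037762e-03 -9.99998572e-01]] [  18.1145305    18.65521316  -41.1359136    87.25395757   12.47183734
   78.68760084 -100.76005406] [-0.20978558  0.35413047 -0.06256902]
shift xy norm [-0.00499187 -0.01154736  0.82543986]
```

{"name": "carry_out", "arguments": {
  "motion": [
    [0, 0, 0, 0.15, 0, 0, 0],
    [0, 0, 0, 0.15, 0, 0, 0],
    [0, 0, 0, 0.15, 0, 0, 0],
    [0, 0, 0, 0.1, 0, 0, 0],
    [0, 0, 0, 0, 0, 0, 0]
  ]
}}

```text
t: 4.47
ee_pos: [0.5977, 0.1103, 0.1569]
tcp_rot: [[0.973, 0.229, -0.004], [0.229, -0.973, -0.001], [-0.004, 0.001, -1.0]]
force: [-0.8, 0.3, -0.4]
gripper_width: 0.0855
grasp_force: 0.0
```

{"name": "carry_out", "arguments": {
  "motion": [
    [0, 0, 0, 0.08, 0, 0, 0],
    [0, 0, 0, 0.08, 0, 0, 0],
    [0, 0, 0, 0.09, 0, 0, 0],
    [0, 0, 0, 0, 0, 0, 0],
    [0, 0, 0, 0, 0, 0, 0]
  ]
}}

```text
t: 4.88
ee_pos: [0.5988, 0.1121, 0.1211]
tcp_rot: [[0.973, 0.231, -0.001], [0.231, -0.973, -0.0], [-0.001, -0.0, -1.0]]
force: [-0.4, 1.2, -0.5]
gripper_width: 0.085
grasp_force: 0.0
```

```bash
python3 - <<'E'
from h import *
p=env.grab_frame("wrist");save(p,"wrist3.png")
o=env.get_obs();print(o["t"],o["ee_pos"],o["force"],o["gripper_width"])
E
```

```text
4.9333 [0.59926398 0.11234143 0.12184945] [ 0.39731101 -0.60050858  0.71090213] 0.08560270101167347
```

View pics/wrist3.png

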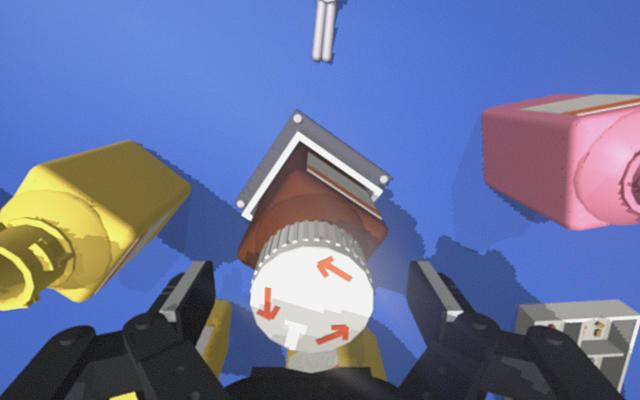

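The cap is centred between the open pads at (312,295), so I'm closing on it.

{"name": "carry_out", "arguments": {
  "motion": [
    [1, 0, 0, 0, 0, 0, 0],
    [1, 0, 0, 0, 0, 0, 0],
    [1, 0, 0, 0, 0, 0, 0],
    [1, 0, 0, 0, 0, 0, 0],
    [1, 0, 0, 0, 0, 0, 0]
  ],
  "newtons": 60
}}

```text
t: 5.35
ee_pos: [0.5997, 0.1122, 0.1226]
tcp_rot: [[0.973, 0.23, 0.001], [0.23, -0.973, -0.0], [0.001, 0.0, -1.0]]
force: [-1.5, -1.5, 4.6]
gripper_width: 0.0471
grasp_force: 60.7
```

{"name": "carry_out", "arguments": {
  "motion": [
    [1, 0, 0, 0, 0, 0, 0],
    [1, 0, 0, 0, 0, 0, 0],
    [1, 0, 0, 0, 0, 0, 0]
  ]
}}

```text
t: 5.6
ee_pos: [0.5996, 0.1122, 0.1222]
tcp_rot: [[0.973, 0.23, 0.001], [0.23, -0.973, -0.0], [0.001, 0.0, -1.0]]
force: [0.3, -1.2, 5.0]
gripper_width: 0.0469
grasp_force: 60.7
```

{"name": "carry_out", "arguments": {
  "motion": [
    [1, 0, 0, 0.013, 0, 0, 0],
    [1, 0, 0, 0.01, 0, 0, 0],
    [1, 0, 0, 0, 0, 0, 0],
    [1, 0, 0, 0, 0, 0, 0]
  ]
}}

```text
t: 5.93
ee_pos: [0.5998, 0.1123, 0.1192]
tcp_rot: [[0.973, 0.23, 0.001], [0.23, -0.973, -0.0], [0.001, 0.0, -1.0]]
force: [-0.8, -2.9, 10.3]
gripper_width: 0.0471
grasp_force: 61.2
```

{"name": "carry_out", "arguments": {
  "motion": [
    [1, 0, 0, 0.008, 0, 0, 0],
    [1, 0, 0, 0, 0, 0, 0],
    [1, 0, 0, 0, 0, 0, 0]
  ]
}}

```text
t: 6.18
ee_pos: [0.5998, 0.1123, 0.1183]
tcp_rot: [[0.973, 0.23, 0.001], [0.23, -0.973, -0.0], [0.001, 0.0, -1.0]]
force: [-2.0, -1.4, 11.2]
gripper_width: 0.0468
grasp_force: 61.4
```

{"name": "carry_out", "arguments": {
  "motion": [
    [1, 0, 0, 0.002, 0, 0, -0.008],
    [1, 0, 0, 0, 0, 0, -0.015],
    [1, 0, 0, 0, 0, 0, -0.015],
    [1, 0, 0, 0, 0, 0, -0.015],
    [1, 0, 0, 0, 0, 0, 0]
  ]
}}

```text
t: 6.6
ee_pos: [0.6003, 0.1128, 0.1182]
tcp_rot: [[0.841, 0.541, 0.002], [0.541, -0.841, 0.001], [0.002, 0.001, -1.0]]
force: [-0.4, -1.2, 11.1]
gripper_width: 0.047
grasp_force: 61.4
```

```bash
python3 - <<'E'
from h import *
o=env.get_obs();print(o["t"],o["ee_pos"],o["force"],o["torque"],o["joint_pos"])
E
```

```text
6.6 [0.60030354 0.11277214 0.11823341] [-0.42034661 -1.18323015 11.05443257] [-0.11970733  0.13285042  0.10939503] [ 19.31716683  25.20075389 -43.21902676  95.68542518  18.56963945
  66.37645207 -85.91243715]
```

{"name": "carry_out", "arguments": {
  "motion": [
    [1, 0, 0, 0, 0, 0, -0.015],
    [1, 0, 0, 0, 0, 0, -0.015],
    [1, 0, 0, 0, 0, 0, -0.015],
    [1, 0, 0, 0, 0, 0, -0.015],
    [1, 0, 0, 0, 0, 0, 0]
  ]
}}

```text
t: 7.02
ee_pos: [0.6002, 0.1128, 0.1182]
tcp_rot: [[0.583, 0.813, 0.002], [0.813, -0.583, 0.001], [0.002, 0.001, -1.0]]
force: [-0.6, -2.0, 12.0]
gripper_width: 0.0471
grasp_force: 61.5
```

{"name": "carry_out", "arguments": {
  "motion": [
    [1, 0, 0, 0, 0, 0, -0.015],
    [1, 0, 0, 0, 0, 0, -0.015],
    [1, 0, 0, 0, 0, 0, -0.015],
    [1, 0, 0, 0, 0, 0, -0.012],
    [1, 0, 0, 0, 0, 0, 0]
  ]
}}

```text
t: 7.43
ee_pos: [0.6002, 0.1128, 0.1182]
tcp_rot: [[0.262, 0.965, 0.002], [0.965, -0.262, 0.001], [0.001, 0.002, -1.0]]
force: [-0.4, -0.9, 11.2]
gripper_width: 0.0469
grasp_force: 61.5
```

```bash
python3 - <<'E'
from h import *
p=env.grab_frame("wrist");save(p,"wrist4.png")
o=env.get_obs();print(o["t"],o["ee_pos"],o["force"],o["torque"],o["joint_pos"])
E
```

```text
7.4833 [0.60023114 0.1127482  0.1181353 ] [ 0.80387645 -0.39124227 11.11405419] [-0.13154828  0.12260602  0.06214983] [ 24.92443266  27.90122616 -51.2571735   95.42857618  23.21300661
  67.83456229 -47.36510483]
```

View pics/wrist4.png

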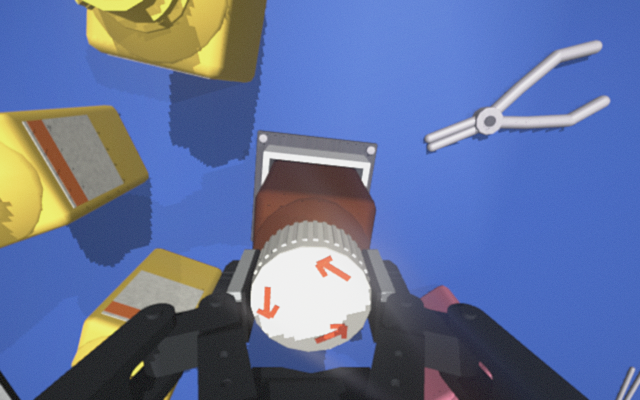

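The arrows stayed put in the wrist image at (330,268), (268,302) and (330,333), so the cap turned with the gripper by about 61° while the bottle stayed in its stand. Now I lift, slowly at first.

{"name": "carry_out", "arguments": {
  "motion": [
    [1, 0, 0, -0.02, 0, 0, 0],
    [1, 0, 0, -0.02, 0, 0, 0],
    [1, 0, 0, -0.02, 0, 0, 0],
    [1, 0, 0, 0, 0, 0, 0]
  ]
}}

```text
t: 7.82
ee_pos: [0.5991, 0.1124, 0.126]
tcp_rot: [[0.267, 0.964, -0.0], [0.964, -0.267, 0.0], [0.0, -0.0, -1.0]]
force: [0.4, 0.4, -0.0]
gripper_width: 0.0466
grasp_force: 61.5
```

{"name": "carry_out", "arguments": {
  "motion": [
    [1, 0, 0, -0.06, 0, 0, 0],
    [1, 0, 0, -0.1, 0, 0, 0],
    [1, 0, 0, -0.12, 0, 0, 0],
    [1, 0, 0, -0.12, 0, 0, 0],
    [1, 0, 0, -0.12, 0, 0, 0]
  ]
}}

```text
t: 8.23
ee_pos: [0.5988, 0.1123, 0.2047]
tcp_rot: [[0.266, 0.964, -0.001], [0.964, -0.266, 0.0], [-0.0, -0.001, -1.0]]
force: [-0.2, -0.6, -0.3]
gripper_width: 0.0467
grasp_force: 61.6
```

{"name": "carry_out", "arguments": {
  "motion": [
    [1, 0, 0, -0.08, 0, 0, 0],
    [1, 0, 0, -0.04, 0, 0, 0],
    [1, 0, 0, 0, 0, 0, 0],
    [1, 0, 0, 0, 0, 0, 0],
    [1, 0, 0, 0, 0, 0, 0]
  ]
}}

```text
t: 8.65
ee_pos: [0.5988, 0.112, 0.2207]
tcp_rot: [[0.267, 0.964, -0.002], [0.964, -0.267, -0.0], [-0.001, -0.001, -1.0]]
force: [-0.1, -0.8, -0.1]
gripper_width: 0.0466
grasp_force: 61.6
```

```bash
python3 - <<'E'
from h import *
p=env.grab_frame("side");x=p["color"][110:310,180:420]
cv2.imwrite("pics/side5.png",cv2.resize(x[:,:,::-1],None,fx=3,fy=3,interpolation=cv2.INTER_CUBIC))
for t in("cap_center","mouth"):
  for d in env.tip_of(t,p)[:2]: print(t,d,world(p,*d["centre"]))
o=env.get_obs();print(o["t"],o["ee_pos"],o["force"],o["qd"].max())
E
```

```text
cap_center {'centre': [287.7, 195.3], 'score': 0.7} [0.58124699 0.12770491 0.24982574]
cap_center {'centre': [225.4, 335.6], 'score': 0.45} [0.52450174 0.40225793 0.08766071]
mouth {'centre': [287.6, 220.3], 'score': 0.85} [0.60940599 0.10851175 0.12282623]
mouth {'centre': [258.0, 263.9], 'score': 0.84} [0.57986177 0.24503384 0.11656713]
8.8 [0.59889139 0.11213116 0.22097379] [ 0.67021033  0.39766444 -0.49837494] 0.09083542203053173
```

View pics/side5.png

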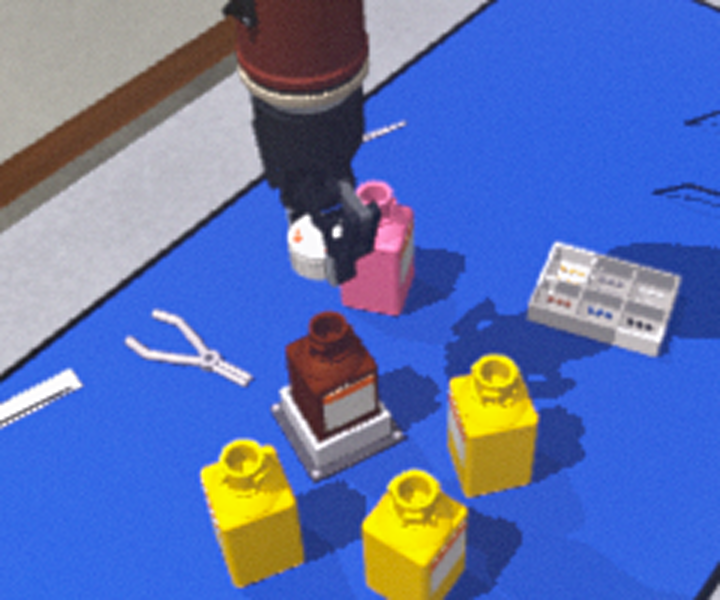

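The picture shows the cap held in the gripper (crop 315,250) above the open mouth (crop 328,325). The bottle stands in its stand and the other things are where they were.

```bash
python3 -c "
from rig import env
print(env.hand_in())"
```

```text
the job is handed in; nothing more can be done
None
```

The cap is off and held upright in the gripper, straight above the open mouth with about 8.5 cm of air (worked out from the tool height). The bottle is standing in its stand, the other things were not touched, and the job was handed in at about 9 s; no verdict was shown.

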